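# Pack the pressing pads level with the stop

## Task

The three dark pads in the plywood tray have to carry a board level with the bright steel stop at its end, so gather the aluminium spacer plates that bring every pad exactly up to the height of the stop: a single plate on each of the two higher pads, and two plates on the lowest pad, the thicker one underneath. Lay each plate flat, centred and square over its pad; four of the six plates do it, and the two look-alikes that do not fit stay untouched where they lie.

Things in the scene. Friction and masses are not known exactly. Their poses are not given: they have to be found in the camera images.
- tray: fixed plywood tray 296 x 102 mm, low rim 11 mm high, floor 5 mm above the bench; origin under its centre, x along its length, z up. Three dark steel pads stand in a row on its middle line (centres at x = -88, -8 and +72 mm, in any order), and at its +x end, centred at x = +124 mm, stands the bright steel height stop, 26 mm (x) by 70 mm (y), whose flat top is 50 mm above the bench
- pad_low: the lowest dark steel pad, fixed in the tray: 60 mm (its x, along the tray) x 44 mm (its y) x 7 mm high; origin at the centre of its underside on the tray floor, 5 mm above the bench, so that its flat top is 12 mm above the bench and 38 mm below the top of the stop
- pad_mid: the middle-height dark steel pad, fixed in the tray: 60 mm (its x, along the tray) x 44 mm (its y) x 25 mm high; origin at the centre of its underside on the tray floor, 5 mm above the bench, so that its flat top is 30 mm above the bench and 20 mm below the top of the stop
- pad_high: the highest dark steel pad, fixed in the tray: 60 mm (its x, along the tray) x 44 mm (its y) x 37 mm high; origin at the centre of its underside on the tray floor, 5 mm above the bench, so that its flat top is 42 mm above the bench and 8 mm below the top of the stop
- plate_8: loose aluminium spacer plate, 60 mm (x) x 44 mm (y) x 8 mm thick, lying flat, with one small dark dimple in a row along the middle of its top; origin at the centre of its underside, z up; 57 g nominal
- plate_12: loose aluminium spacer plate, 60 mm (x) x 44 mm (y) x 12 mm thick, lying flat, with two small dark dimples in a row along the middle of its top; origin at the centre of its underside, z up; 86 g nominal
- plate_16: loose aluminium spacer plate, 60 mm (x) x 44 mm (y) x 16 mm thick, lying flat, with three small dark dimples in a row along the middle of its top; origin at the centre of its underside, z up; 114 g nominal
- plate_20: loose aluminium spacer plate, 60 mm (x) x 44 mm (y) x 20 mm thick, lying flat, with four small dark dimples in a row along the middle of its top; origin at the centre of its underside, z up; 143 g nominal
- plate_26: loose aluminium spacer plate, 60 mm (x) x 44 mm (y) x 26 mm thick, lying flat, with five small dark dimples in a row along the middle of its top; origin at the centre of its underside, z up; 185 g nominal
- plate_32: loose aluminium spacer plate, 60 mm (x) x 44 mm (y) x 32 mm thick, lying flat, with six small dark dimples in a row along the middle of its top; origin at the centre of its underside, z up; 228 g nominal
Mind the look-alikes: they are no part of the job. What is shaped like the plate_12 but green or turquoise is not meant.

How it is judged:
At the end, for the whole second after the job is handed in: 20 mm plate on the middle pad, 8 mm on the highest, 26 mm on the lowest with the 12 mm on it: each within 12 mm and 0.2 rad of its pad, tilted under 0.06 rad, height right within 2 mm, at rest. The 16 and 32 mm plates at rest within 20 mm of where they began (horizontal distance between plate_20 and pad_mid below 0.012 m and height (world z) of plate_20 between 0.028 and 0.032 m and angle between the x axis of plate_20 and the x axis of pad_mid, either way round below 0.2 rad and angle between each of plate_20, plate_8, plate_26, plate_12's own z axis and vertical below 0.06 rad and linear speed of each of plate_20, plate_8, plate_26, plate_12, plate_16, plate_32 below 0.02 m/s and horizontal distance between plate_8 and pad_high below 0.012 m and height (world z) of plate_8 between 0.04 and 0.044 m and angle between the x axis of plate_8 and the x axis of pad_high, either way round below 0.2 rad and horizontal distance between each of plate_26, plate_12 and pad_low below 0.012 m and height (world z) of plate_26 between 0.01 and 0.014 m and angle between the x axis of each of plate_26, plate_12 and the x axis of pad_low, either way round below 0.2 rad and height (world z) of plate_12 between 0.036 and 0.04 m and distance of each of plate_16, plate_32 from where it was at the start of the episode below 0.02 m); the robot touches nothing.
It fails at once if the 16 mm plate, which does not belong, was lifted or shoved more than 40 mm (distance of plate_16 from where it was at the start of the episode above 0.04 m).
It fails at once if the 32 mm plate, which does not belong, was lifted or shoved more than 40 mm (distance of plate_32 from where it was at the start of the episode above 0.04 m).
It also fails if it takes over 96 s, if anything falls off the work surface, if the arm or the gripper's body presses on something with over 40 N, if the wrist force passes 120 N, or if a joint passes its speed limit or range.

## Robot

A 7-joint arm with a two-finger parallel gripper is mounted at the origin on a cart in front of the work surface, level with it; the furniture and walls round the work are solid. World frame = base frame: x ahead of the robot, y to its left, z up, the work surface at z = 0. Lengths are in m, angles in rad, forces in N, time in s.
With the tool pointing down it reaches from about 0.425 to 1.025 m from the base axis. Payload 9.4 kg.
Tool frame: the origin (TCP) lies at the very end of the fingers, on their centre line; the grasp point (between the pads) lies 19 mm behind it; z points along the fingers, y is the line along which they close (so a half turn about z gives the same grasp; the last joint's range is limited). The gripper opens to 93 mm and grips with 3 to 60 N. Pads are 15 mm wide; open, the fingers measure 128 mm over their backs; the gripper's body (75 mm by 188 mm) begins 65 mm behind the grasp point.
Start: joints at [-1.206, 0.599, -0.003, 1.599, 0.002, 0.943, -0.08], TCP at [0.31, 0.655, 0.219] pointing down, gripper open.
Joint ranges: [-2.57, 2.57], [-0.35, 1.97], [-1.29, 1.29], [0.11, 2.56], [-1.05, 4.19], [0.11, 1.86], [-2.63, 2.63]. Speed limits (rad/s): [2.22, 2.22, 3.01, 3.01, 3.14, 3.14, 3.14].

## Interface

Orientations are given as a unit quaternion [w, x, y, z].
In Python, from station import get_obs, capture, job_done gives the robot as it stands.
- The arm moves only by the shell command python3 -m inch 'ROWS' [FORCE]. ROWS is JSON, a list of rows, each a list of 7 numbers: the opening, from 0 (shut) to 1 (fully open), then the shift along the tool's x, y, z in units of 40 mm (1.0 is 40 mm), then the turn, a rotation vector about the tool's x, y, z in units of 5 degrees (1.0 is 5 degrees). A call has exactly 8 rows; each row shifts and turns the commanded pose from where the row before left it, along the tool's axes as they then stand; what a row does not reach is not made up. A row lasts 1/12 s, in which the tool goes at most 41.7 mm and 7.16 degrees, less where a joint would pass 70% of its speed; a pose out of reach is approached as far as the arm can. A call is refused whole if a number of a shift passes 1 or a number of a turn 1, either way. A call with a gripper value outside its range is refused whole. The fingers move at their own pace and stop on an object; FORCE is the grip in N (left out, the last holds). Time passes only in rows, so rows that do not move let the fingers close, or fill a call up. It gives the time, the measured TCP pose, the force, the opening and the grip force at its end, in the units of the state.
- get_obs(): the state, without advancing time (a new reading comes with each control period).
- capture(name): name is "side" or "top"; returns a dict with "color" (420x560x3 uint8, blue, green, red), "fx", "fy", "cx", "cy" (pixels), "rvec" (rotation vector, rad) and "tvec" (3), from world to camera coordinates, as OpenCV has them. Camera axes: x right, y down, z forward; pixel columns grow to the right and rows downward; lengths in m; the calibration is good to about 2 mm. A picture is of the moment at which its call begins. There is no depth.
- job_done(): hands the job in; it is judged then, once.
The state is a dict: "time": time; "joints": joint angles; "qd": joint speeds; "tau": joint torques, N m; "tcp_pos": TCP position; "tool_rot": TCP orientation; "ft_force": force on the tool from outside, world axes, zero at the start; "torque": the same for the moment, N m; "width": opening from 0.0 (shut) to 1.0 (fully open); "finger_force": force on a finger pad.
Only numpy, scipy, OpenCV 4.12 (cv2) and the standard library are available. Lean on these libraries where they do the work, as an engineer would, in place of code of your own. Each camera call takes 0.05 s, during which the arm holds its last target. There are 200 camera calls.

## Working session

There is one attempt and no reset: what is moved stays moved. The work goes in short steps, Python scripts to look and compute and a shell command to move; the robot and the scene stay as the last step left them, time stands still between calls to the robot, and variables do not carry over. Pictures are saved under pics/ and viewed, at most 14 in all, crops included, and the job is handed in when it is done.

```bash
mkdir -p pics; ls
python3 - <<'E'
from station import get_obs,capture
import cv2
o=get_obs();print(o)
for n in("top","side"):
    c=capture(n);cv2.imwrite(f"pics/{n}0.png",c["color"]);print({k:c[k] for k in c if k!="color"})
E
```

```text
pics
{'time': 0.0, 'joints': array([-1.20568615,  0.60011319, -0.00252245,  1.60012158,  0.00179613,
        0.94290565, -0.07981273]), 'qd': array([ 0.00036037, -0.00092744, -0.00188804, -0.00026634, -0.00074809,
        0.00074424, -0.00057626]), 'tau': array([-1.31250552e-03, -7.65045404e+01,  1.49701707e+00, -2.52363145e+01,
       -5.24307427e-02,  1.66392827e-02,  1.45325680e-04]), 'tcp_pos': array([0.30981197, 0.65493126, 0.21777186]), 'tool_rot': array([-9.50970287e-05,  2.19099900e-01,  9.75702125e-01, -7.67023570e-04]), 'ft_force': array([-0.40758098, -0.10461789, -0.02666316]), 'torque': array([ 0.02644345,  0.02260091, -0.02972337]), 'finger_force': 0.0, 'width': 1.0008089102980626}
{'fx': 523.4395849467617, 'fy': 523.4395849467617, 'cx': 275.94402449974547, 'cy': 202.7586058780453, 'rvec': array([ 2.02595664, -2.19824765,  0.23677368]), 'tvec': array([0.33646766, 0.54403784, 1.02733524])}
{'fx': 389.9628144767119, 'fy': 389.9628144767119, 'cx': 280.36453946389753, 'cy': 207.5092945927594, 'rvec': array([ 2.19360808, -0.56687511,  0.24153687]), 'tvec': array([-0.36507375,  0.39638509,  0.55651587])}
```

View pics/top0.png

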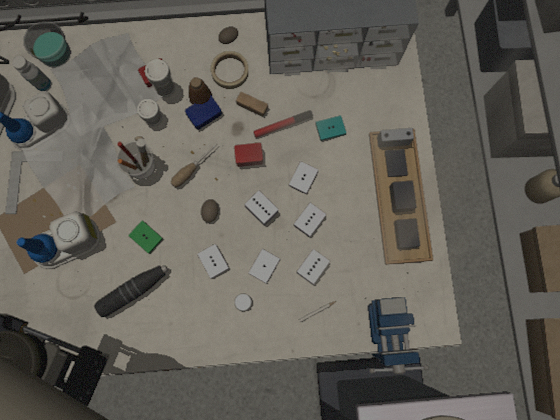

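View pics/side0.png

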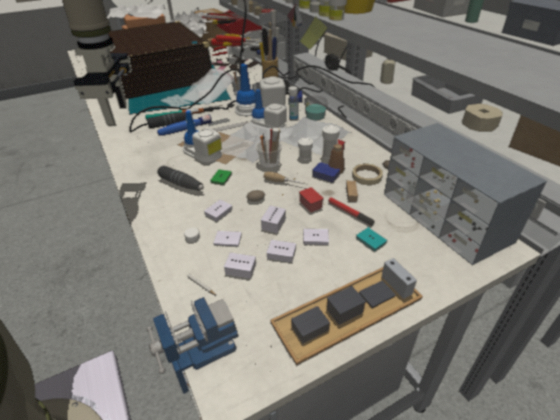

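Top view: six pale plates near (213,262), (264,266), (313,266), (310,219), (304,178) and (261,207). The green (145,236) and turquoise (331,128) blocks are decoys. The tray is at x 372-430, y 128-262. Next is an enlarged crop to count the dimples.

```bash
python3 - <<'E'
import cv2
i=cv2.imread("pics/top0.png")
cv2.imwrite("pics/c1.png",cv2.resize(i[150:290,190:340],None,fx=4,fy=4,interpolation=cv2.INTER_CUBIC))
cv2.imwrite("pics/c2.png",cv2.resize(i[120:270,360:440],None,fx=4,fy=4,interpolation=cv2.INTER_CUBIC))
E
cat > h.py <<'E'
import numpy as np,cv2
from station import get_obs,capture
C={"top":(523.43958,275.944024,202.758606,[2.02595664,-2.19824765,0.23677368],[0.33646766,0.54403784,1.02733524]),
"side":(389.9628145,280.3645395,207.5092946,[2.19360808,-0.56687511,0.24153687],[-0.36507375,0.39638509,0.55651587])}
def ray(n,u,v,z):
    f,cx,cy,r,t=C[n];R=cv2.Rodrigues(np.array(r))[0];c=-R.T@np.array(t);d=R.T@np.array([(u-cx)/f,(v-cy)/f,1]);return c+d*(z-c[2])/d[2]
def proj(n,p):
    f,cx,cy,r,t=C[n];K=np.array([[f,0,cx],[0,f,cy],[0,0,1.]]);return cv2.projectPoints(np.array(p,float).reshape(-1,1,3),np.array(r),np.array(t),K,None)[0][:,0]
E
python3 - <<'E'
from h import *
print(proj("top",[[0,0,0],[.31,.655,.219],[.5,0,0],[.5,.2,0]]))
for u,v in[(213,262),(264,266),(313,266),(310,219),(304,178),(261,207),(393,135),(407,235)]:print(ray("top",u,v,.02))
E
```

```text
[[447.37831709 479.95238597]
 [ 69.69372995 352.51172798]
 [412.5862651  229.07604828]
 [320.61034366 236.52923864]]
[0.46191681 0.43212772 0.02      ]
[0.44487987 0.3262678  0.02      ]
[0.43652687 0.2240715  0.02      ]
[0.53654943 0.22079992 0.02      ]
[0.62760133 0.22515712 0.02      ]
[0.57110864 0.32298965 0.02      ]
[0.70944396 0.01998408 0.02      ]
[0.48551487 0.01911859 0.02      ]
```

View pics/c1.png

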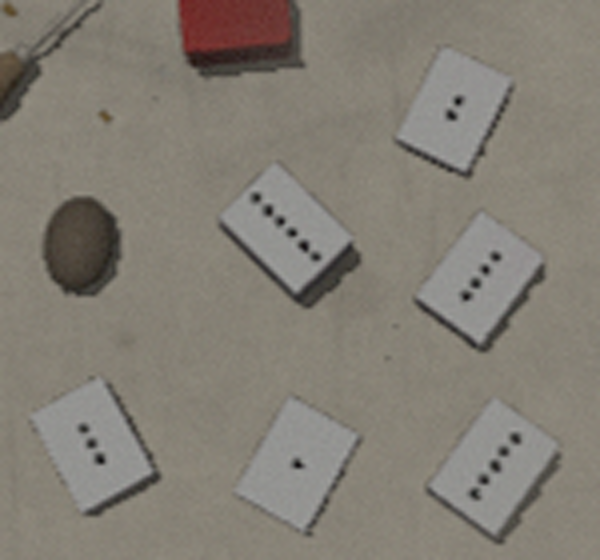

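View pics/c2.png

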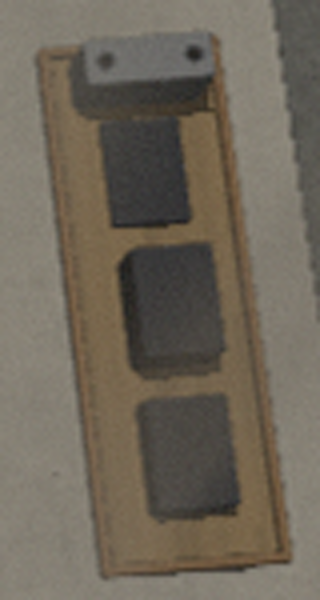

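Crop c1 counts: 12 at (455,108), 20 at (481,277), 8 at (298,464), 26 at (495,466). The ones to leave are 32 at (286,228) and 16 at (92,444). In crop c2, the pad by the stop is thin (low), the middle one shows the tallest side (high), and the near one is mid. I'll fit all the poses.

```bash
cat > fit.py <<'E'
from h import *
from scipy.optimize import least_squares
def px(o,c):return [(o[0]+(x+.5)/4-.5,o[1]+(y+.5)/4-.5) for x,y in c]
def rect(cx,cy,l,w,z):return [(cx+sx*l/2,cy+sy*w/2,z) for sx,sy in((1,1),(1,-1),(-1,-1),(-1,1))]
def world(p,m):
    m=np.array(m);c,s=np.cos(p[2]),np.sin(p[2]);return np.c_[p[0]+c*m[:,0]-s*m[:,1],p[1]+s*m[:,0]+c*m[:,1],m[:,2]]
def fit(m,uv,p0):
    r=least_squares(lambda p:(proj("top",world(p,m))-np.array(uv)).ravel(),p0,loss='soft_l1');return r.x,np.sqrt(r.fun**2).reshape(-1,2).max(1)
E
python3 - <<'E'
from fit import *
o=(360,120)
# order: +x+y, +x-y, -x-y, -x+y  (tray +x is up in image, +y left)
S=[(85,38),(215,32),(212,78),(86,84)];T=[(38,50),(218,36),(292,560),(103,577)]
A=[(100,124),(180,117),(190,218),(112,226)];B=[(133,250),(216,243),(222,357),(135,362)];D=[(147,398),(227,393),(238,510),(158,515)]
for zb,zd in((.042,.030),(.030,.042)):
    m=rect(124/1e3,0,.026,.07,.05)+rect(0,0,.296,.102,.011)+rect(.072,0,.06,.044,.012)+rect(-.008,0,.06,.044,zb)+rect(-.088,0,.06,.044,zd)
    p,e=fit(m,px(o,S+T+A+B+D),[.57,.02,0]);print(p,e.round(1))
for x in(.072,-.008,-.088):print(world(p,[(x,0,0)]))
o=(190,150)
P={12:[(443,45),(513,82),(465,172),(397,137)],20:[(482,210),(544,262),(480,345),(416,297)],8:[(294,396),(360,437),(308,530),(235,491)],26:[(495,398),(560,446),(498,535),(428,487)]}
for k,c in P.items():
    uv=px(o,c);q=ray("top",*np.mean(uv,0),k/1e3)
    p,e=fit(rect(0,0,.06,.044,k/1e3),uv,[q[0],q[1],-.5]);print(k,p,e.round(2))
o=get_obs();print(o['tcp_pos'])
E
```

```text
[ 0.57623953  0.01967945 -0.00638416] [0.6 0.9 1.5 0.6 0.5 0.4 1.  0.5 0.4 0.3 0.8 0.3 0.9 1.1 1.1 2.1 1.1 0.4
 0.7 0.4]
[ 0.57646004  0.02007889 -0.01100319] [0.5 0.8 1.5 0.6 0.7 0.5 1.1 1.  0.5 0.3 0.8 0.2 2.3 2.7 0.7 0.5 0.5 0.8
 1.7 1.2]
[[0.64845568 0.01928668 0.        ]]
[[0.56846052 0.02016692 0.        ]]
[[0.48846537 0.02104715 0.        ]]
12 [ 0.63251742  0.22597162 -0.56289095] [0.23 0.55 0.56 0.89]
20 [ 0.53619151  0.2212594  -0.74571961] [0.02 0.87 0.58 0.58]
8 [ 0.44703399  0.32524051 -0.61066152] [0.57 1.02 1.01 0.13]
26 [ 0.43553266  0.22356358 -0.71526054] [0.74 0.8  0.87 0.2 ]
[0.30980972 0.65501165 0.21786317]
```

Hypothesis 1 fits better (mid pad at the −x end, high in the centre, low by the stop) and the side view agrees. Now a helper that works out the shifts.

```bash
cat > d.py <<'E'
# usage: d.py x y z yaw : turn (5deg units, tool axes), then shift (40mm units, tool axes after the turn)
import sys,numpy as np
from scipy.spatial.transform import Rotation as Q
from station import get_obs
o=get_obs();x,y,z,a=map(float,sys.argv[1:5]);q=o['tool_rot'];R=Q.from_quat([*q[1:],q[0]])
best=min((Q.from_euler('z',a+k)*Q.from_euler('x',np.pi) for k in(0,np.pi)),key=lambda T:(R.inv()*T).magnitude())
r=(R.inv()*best).as_rotvec(degrees=True)/5;s=best.inv().apply(np.array([x,y,z])-o['tcp_pos'])/.04
print("turn",r.round(2),"shift",s.round(2),"| tcp",o['tcp_pos'].round(4),"t",round(o['time'],2),"F",np.round(o['ft_force'],1),"w",round(o['width'],3),"ff",round(o['finger_force'],1),"j7",round(o['joints'][6],2))
E
python3 d.py .447 .3252 .08 -.611
```

```text
turn [-0.02  0.    1.94] shift [-7.54 -4.79  3.45] | tcp [0.3098 0.655  0.2179] t 0.1 F [ 0.6 -0.3 -0.1] w 0.999 ff 0.0 j7 -0.08
```

```bash
python3 -m inch '[[0.7,0,0,0,0,0,0.97],[0.7,0,0,0,0,0,0.97],[0.7,-0.63,-0.4,0.1,0,0,0],[0.7,-0.63,-0.4,0.1,0,0,0],[0.7,-0.63,-0.4,0.2,0,0,0],[0.7,-0.63,-0.4,0.2,0,0,0],[0.7,-0.63,-0.4,0.2,0,0,0],[0.7,-0.63,-0.4,0.3,0,0,0]]' 20
python3 -m inch '[[0.7,-0.63,-0.4,0.3,0,0,0],[0.7,-0.63,-0.4,0.4,0,0,0],[0.7,-0.63,-0.4,0.4,0,0,0],[0.7,-0.63,-0.4,0.4,0,0,0],[0.7,-0.63,-0.4,0.4,0,0,0],[0.7,-0.61,-0.39,0.45,0,0,0],[0.7,0,0,0,0,0,0],[0.7,0,0,0,0,0,0]]' 20
python3 d.py .447 .3252 .003 -.611
python3 - <<'E'
from h import *
i=capture("side")["color"];cv2.imwrite("pics/s1.png",cv2.resize(i[170:320,150:350],None,fx=4,fy=4,interpolation=cv2.INTER_CUBIC))
E
```

```text
time: 0.77
tcp_pos: [0.3792, 0.4888, 0.1747]
tool_rot: [0.0, 0.301, 0.954, 0.0]
ft_force: [1.3, -0.2, -0.6]
width: 0.7
finger_force: 0.0
time: 1.43
tcp_pos: [0.4474, 0.3232, 0.0796]
tool_rot: [-0.0, 0.302, 0.953, -0.001]
ft_force: [0.2, 0.5, -0.4]
width: 0.699
finger_force: 0.0
turn [-0.03 -0.   -0.04] shift [0.04 0.04 1.92] | tcp [0.4474 0.3232 0.0796] t 1.43 F [ 0.2  0.5 -0.4] w 0.699 ff 0.0 j7 0.23
```

View pics/s1.png

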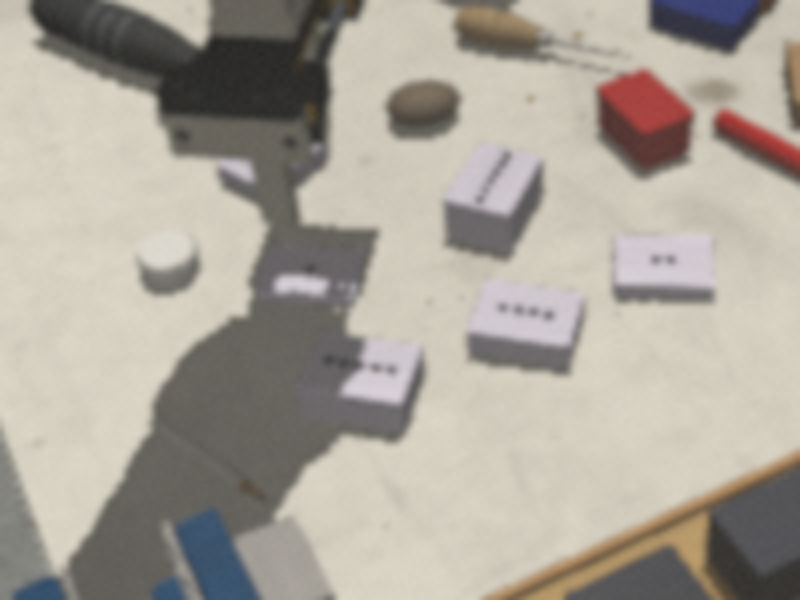

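The picture shows plate_8 (dimple at crop (310,268)) in the hand's shadow, with the gripper above and behind it. I'll check the dimple from this camera, then descend.

```bash
python3 - <<'E'
from h import *
print(ray("side",150+310.5/4-.5,170+268.5/4-.5,.008), ray("side",150+525/4,170+312/4,.02),ray("side",150+360/4,170+365/4,.026),ray("side",150+662/4,170+260/4,.012))
E
python3 -m inch '[[0.7,0.04,0.04,0.35,0,0,0],[0.7,0,0,0.35,0,0,0],[0.7,0,0,0.35,0,0,0],[0.7,0,0,0.3,0,0,0],[0.7,0,0,0.2,0,0,0],[0.7,0,0,0.15,0,0,0],[0.7,0,0,0.1,0,0,0],[0.7,0,0,0.05,0,0,0]]' 20
python3 d.py .447 .3252 .003 -.611
```

```text
[0.44719553 0.3276164  0.008     ] [0.53646303 0.21905696 0.02      ] [0.43623861 0.22252897 0.026     ] [0.63186187 0.22403271 0.012     ]
time: 2.15
tcp_pos: [0.4465, 0.3279, 0.0063]
tool_rot: [-0.0, 0.301, 0.954, -0.0]
ft_force: [0.1, 0.0, -0.5]
width: 0.7
finger_force: 0.0
turn [-0. -0.  0.] shift [-0.05 -0.05  0.08] | tcp [0.4465 0.3279 0.0063] t 2.15 F [ 0.1  0.  -0.5] w 0.7 ff 0.0 j7 0.22
```

```bash
python3 -m inch '[[0.7,0,0,0.08,0,0,0],[0.3,0,0,0,0,0,0],[0.3,0,0,0,0,0,0],[0.3,0,0,0,0,0,0],[0.3,0,0,0,0,0,0],[0.3,0,0,0,0,0,0],[0.3,0,0,0,0,0,0],[0.3,0,0,0,0,0,0]]' 25
python3 -m inch '[[0.3,0,0,0,0,0,0],[0.3,0,0,-0.2,0,0,0],[0.3,0,0,-0.4,0,0,0],[0.3,0,0,-0.5,0,0,0],[0.3,0,0,-0.5,0,0,0],[0.3,0,0,-0.5,0,0,0],[0.3,0,0,-0.4,0,0,0],[0.3,0,0,0,0,0,0]]' 25
python3 d.py .568 .0197 .1 -.006
```

```text
time: 2.82
tcp_pos: [0.4468, 0.3277, 0.0037]
tool_rot: [0.0, 0.301, 0.954, 0.0]
ft_force: [0.8, -0.2, 4.8]
width: 0.466
finger_force: 25.0
time: 3.48
tcp_pos: [0.4478, 0.3285, 0.1066]
tool_rot: [0.001, 0.301, 0.954, 0.002]
ft_force: [0.5, -0.5, -0.2]
width: 0.465
finger_force: 25.0
turn [ 0.04  0.03 -6.94] shift [-3.05 -7.7   0.16] | tcp [0.4478 0.3285 0.1066] t 3.48 F [ 0.5 -0.5 -0.2] w 0.465 ff 25.0 j7 0.23
```

```bash
python3 -m inch '[[0.3,0,0,0,0,0,-0.99],[0.3,0,0,0,0,0,-0.99],[0.3,0,0,0,0,0,-0.99],[0.3,0,0,0,0,0,-0.99],[0.3,0,0,0,0,0,-0.99],[0.3,0,0,0,0,0,-0.99],[0.3,0,0,0,0,0,-1],[0.3,-0.15,-0.4,0,0,0,0]]' 25
python3 -m inch '[[0.3,-0.3,-0.77,0,0,0,0],[0.3,-0.3,-0.77,0,0,0,0],[0.3,-0.3,-0.77,0,0,0,0],[0.3,-0.3,-0.77,0,0,0,0],[0.3,-0.3,-0.77,0,0,0,0],[0.3,-0.3,-0.77,0,0,0,0],[0.3,-0.3,-0.77,0,0,0,0],[0.3,-0.3,-0.77,0,0,0,0]]' 25
python3 -m inch '[[0.3,-0.3,-0.77,0,0,0,0],[0.3,-0.15,-0.4,0.15,0,0,0],[0.3,0,0,0,0,0,0],[0.3,0,0,0,0,0,0],[0.3,0,0,0,0,0,0],[0.3,0,0,0,0,0,0],[0.3,0,0,0,0,0,0],[0.3,0,0,0,0,0,0]]' 25
python3 d.py .568 .0197 .047 -.006
python3 - <<'E'
from h import *
i=capture("side")["color"];cv2.imwrite("pics/s2.png",cv2.resize(i[190:370,250:450],None,fx=4,fy=4,interpolation=cv2.INTER_CUBIC)[:600])
E
```

```text
time: 4.15
tcp_pos: [0.4514, 0.3144, 0.1029]
tool_rot: [-0.0, -0.002, 1.0, 0.001]
ft_force: [1.0, -0.5, -0.0]
width: 0.467
finger_force: 25.0
time: 4.82
tcp_pos: [0.5472, 0.0631, 0.1029]
tool_rot: [-0.0, 0.003, 1.0, 0.0]
ft_force: [-0.7, 0.2, -0.8]
width: 0.466
finger_force: 25.0
time: 5.48
tcp_pos: [0.5648, 0.019, 0.0976]
tool_rot: [0.0, 0.002, 1.0, 0.0]
ft_force: [0.9, -0.7, -0.9]
width: 0.468
finger_force: 25.0
turn [0.   0.   0.03] shift [-0.08  0.02  1.26] | tcp [0.5648 0.019  0.0976] t 5.48 F [ 0.9 -0.7 -0.9] w 0.468 ff 25.0 j7 1.18
```

View pics/s2.png

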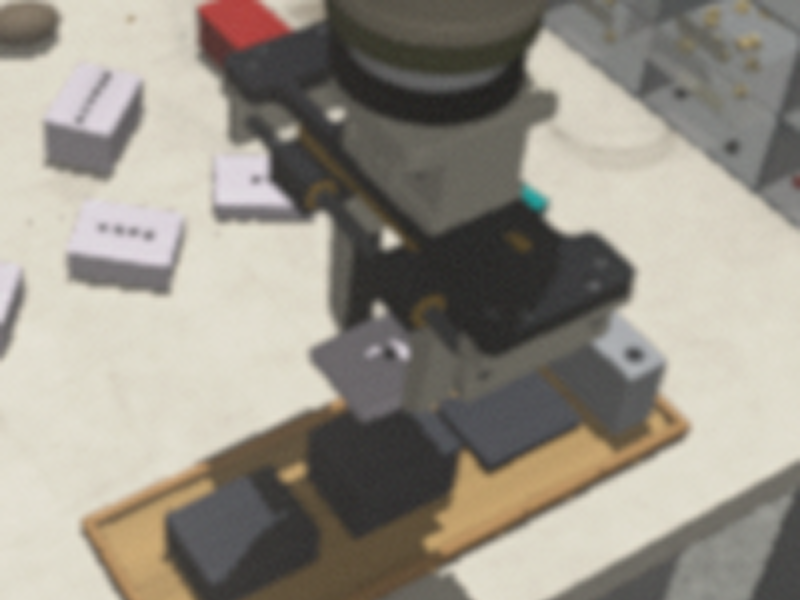

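The held plate_8 shows at crop (365,370), with the high pad under it at (380,470). Its near edge looks skewed, so I'll compare it with the projected expected corners.

Run:
```python
from fit import *
for z in(.094,.102):
  print(z,((proj("side",world([.565,.019,0],rect(0,0,.06,.044,z)+[(0,0,z)]))-[250,190])*4).round())
print(((proj("side",world([.5682,.0197,-.006],rect(0,0,.06,.044,.042)))-[250,190])*4).round())
i=capture("side")["color"][250:310,315:395];i=np.clip(i*1.6,0,255).astype('uint8')
cv2.imwrite("pics/s3.png",cv2.resize(i,None,fx=10,fy=10,interpolation=cv2.INTER_CUBIC))
```

```text
0.094 [[410. 311.]
 [469. 374.]
 [360. 426.]
 [304. 359.]
 [386. 366.]]
0.102 [[412. 299.]
 [471. 362.]
 [361. 415.]
 [305. 347.]
 [387. 355.]]
[[405. 379.]
 [460. 442.]
 [356. 493.]
 [303. 426.]]
```

View pics/s3.png

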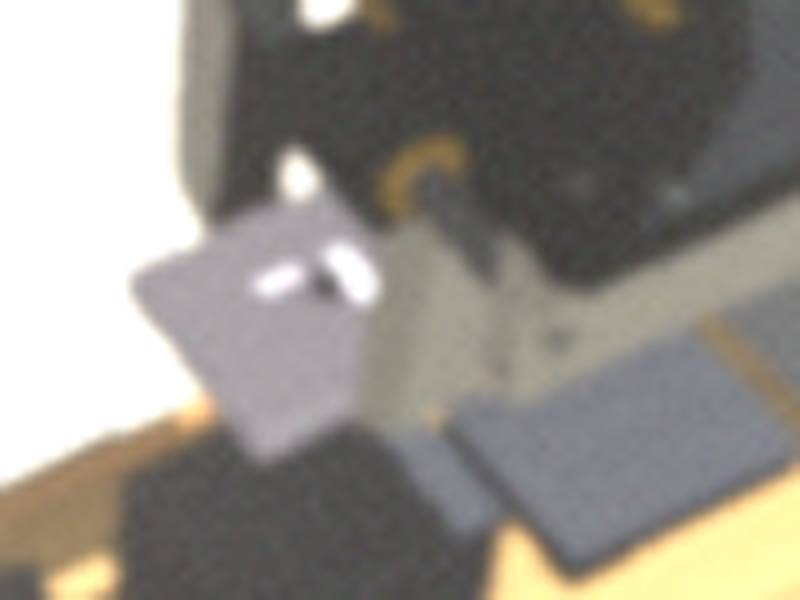

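Corners are within 2 px of where they should be, so the plate is centred with at most a slight droop, which contact with the pad will flatten. Lowering.

```bash
python3 -m inch '[[0.3,-0.08,0.02,0.2,0,0,0],[0.3,0,0,0.3,0,0,0],[0.3,0,0,0.3,0,0,0],[0.3,0,0,0.2,0,0,0],[0.3,0,0,0.1,0,0,0],[0.3,0,0,0.08,0,0,0],[0.3,0,0,0,0,0,0],[0.3,0,0,0,0,0,0]]' 25
python3 d.py .568 .0197 .0457 -.006
```

```text
time: 6.25
tcp_pos: [0.5683, 0.0186, 0.0504]
tool_rot: [0.0, 0.003, 1.0, -0.0]
ft_force: [-0.0, -0.2, -0.0]
width: 0.468
finger_force: 25.0
turn [-0.    0.    0.01] shift [0.01 0.03 0.12] | tcp [0.5683 0.0186 0.0504] t 6.25 F [-0.  -0.2 -0. ] w 0.468 ff 25.0 j7 1.15
```

```bash
python3 -m inch '[[0.3,0,0.02,0.03,0,0,0],[0.3,0,0,0.03,0,0,0],[0.3,0,0,0.03,0,0,0],[0.3,0,0,0.03,0,0,0],[0.3,0,0,0.02,0,0,0],[0.3,0,0,0,0,0,0],[0.3,0,0,0,0,0,0],[0.3,0,0,0,0,0,0]]' 8
python3 d.py .568 .0197 .0457 -.006
```

```text
time: 6.92
tcp_pos: [0.5685, 0.0194, 0.0452]
tool_rot: [0.0, 0.003, 1.0, -0.0]
ft_force: [-0.8, 0.8, 6.2]
width: 0.468
finger_force: 8.0
turn [-0.    0.01  0.01] shift [ 0.01  0.01 -0.01] | tcp [0.5685 0.0194 0.0452] t 6.92 F [-0.8  0.8  6.2] w 0.468 ff 8.0 j7 1.15
```

```bash
python3 -m inch '[[0.6,0,0,0,0,0,0],[0.7,0,0,0,0,0,0],[0.7,0,0,0,0,0,0],[0.7,0,0,-0.1,0,0,0],[0.7,0,0,-0.4,0,0,0],[0.7,0,0,-0.7,0,0,0],[0.7,0,0,-0.7,0,0,0],[0.7,0,0,0,0,0,0]]' 20
python3 d.py .5362 .2205 .07 -.746
```

```text
time: 7.58
tcp_pos: [0.5704, 0.0196, 0.1252]
tool_rot: [0.003, 0.003, 1.0, 0.0]
ft_force: [0.4, 0.4, 0.2]
width: 0.698
finger_force: 0.0
turn [0.03 0.06 8.48] shift [4.04 3.11 1.38] | tcp [0.5704 0.0196 0.1252] t 7.58 F [0.4 0.4 0.2] w 0.698 ff 0.0 j7 1.2
```

```bash
python3 -m inch '[[0.7,0,0,0,0,0,0.94],[0.7,0,0,0,0,0,0.94],[0.7,0,0,0,0,0,0.94],[0.7,0,0,0,0,0,0.94],[0.7,0,0,0,0,0,0.94],[0.7,0,0,0,0,0,0.94],[0.7,0,0,0,0,0,0.94],[0.7,0,0,0,0,0,0.95]]' 20
python3 -m inch '[[0.7,0,0,0,0,0,0.95],[0.7,0.58,0.44,0,0,0,0],[0.7,0.58,0.44,0,0,0,0],[0.7,0.58,0.44,0.2,0,0,0],[0.7,0.58,0.44,0.3,0,0,0],[0.7,0.58,0.45,0.3,0,0,0],[0.7,0.57,0.45,0.3,0,0,0],[0.7,0.57,0.45,0.28,0,0,0]]' 20
python3 -m inch '[[0.7,0,0,0,0,0,0],[0.7,0,0,0,0,0,0],[0.7,0,0,0,0,0,0],[0.7,0,0,0,0,0,0],[0.7,0,0,0,0,0,0],[0.7,0,0,0,0,0,0],[0.7,0,0,0,0,0,0],[0.7,0,0,0,0,0,0]]' 20
python3 d.py .5362 .2205 .006 -.746
python3 - <<'E'
from h import *
i=capture("side")["color"][170:350,200:440]
cv2.imwrite("pics/s4.png",cv2.resize(i,None,fx=3.3,fy=3.3,interpolation=cv2.INTER_CUBIC))
E
```

```text
time: 8.25
tcp_pos: [0.568, 0.0194, 0.1204]
tool_rot: [-0.0, 0.327, 0.945, -0.0]
ft_force: [0.0, 0.8, 0.5]
width: 0.697
finger_force: 0.0
time: 8.92
tcp_pos: [0.5333, 0.2216, 0.0646]
tool_rot: [-0.0, 0.364, 0.931, -0.0]
ft_force: [0.3, 0.2, -0.4]
width: 0.696
finger_force: 0.0
time: 9.58
tcp_pos: [0.5341, 0.2199, 0.0657]
tool_rot: [0.0, 0.365, 0.931, 0.0]
ft_force: [-0.2, -0.1, 0.6]
width: 0.702
finger_force: 0.0
turn [ 0.  0. -0.] shift [-0.03  0.05  1.49] | tcp [0.5341 0.2199 0.0657] t 9.58 F [-0.2 -0.1  0.6] w 0.702 ff 0.0 j7 0.34
```

View pics/s4.png

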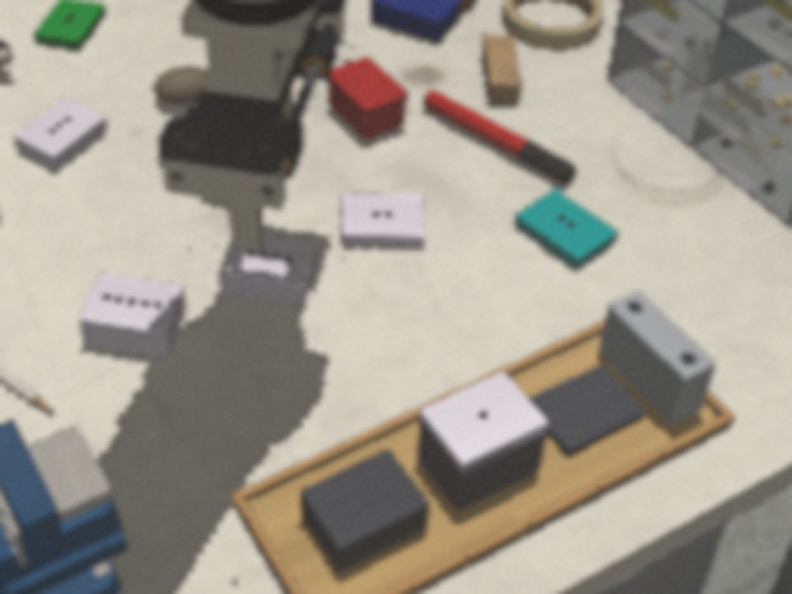

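plate_8 (dimple at (483,414)) lies flat and square on the tall pad, and the hand is over plate_20 at (270,265). Descending.

```bash
python3 -m inch '[[0.7,-0.03,0.03,0.3,0,0,0],[0.7,0,0,0.3,0,0,0],[0.7,0,0,0.3,0,0,0],[0.7,0,0,0.25,0,0,0],[0.7,0,0,0.2,0,0,0],[0.7,0,0,0.12,0,0,0],[0.7,0,0,0,0,0,0],[0.3,0,0,0,0,0,0]]' 25
python3 -m inch '[[0.3,0,0,0,0,0,0],[0.3,0,0,0,0,0,0],[0.3,0,0,0,0,0,0],[0.3,0,0,0,0,0,0],[0.3,0,0,0,0,0,0],[0.3,0,0,0,0,0,0],[0.3,0,0,0,0,0,0],[0.3,0,0,0,0,0,0]]' 25
python3 -m inch '[[0.3,0,0,0,0,0,0],[0.3,0,0,-0.2,0,0,0],[0.3,0,0,-0.4,0,0,0],[0.3,0,0,-0.5,0,0,0],[0.3,0,0,-0.5,0,0,0],[0.3,0,0,-0.5,0,0,0],[0.3,0,0,-0.3,0,0,0],[0.3,0,0,0,0,0,0]]' 25
python3 d.py .488 .0202 .09 -.006
```

```text
time: 10.3
tcp_pos: [0.5354, 0.2204, 0.0062]
tool_rot: [-0.0, 0.364, 0.931, -0.0]
ft_force: [0.6, 0.5, 0.6]
width: 0.663
finger_force: 0.0
time: 10.97
tcp_pos: [0.5359, 0.2206, 0.0071]
tool_rot: [0.0, 0.364, 0.931, 0.0]
ft_force: [-0.3, -0.9, 5.9]
width: 0.472
finger_force: 24.9
time: 11.63
tcp_pos: [0.5366, 0.2208, 0.1054]
tool_rot: [0.001, 0.364, 0.931, 0.001]
ft_force: [0.2, 0.1, -1.4]
width: 0.471
finger_force: 24.9
turn [ 0.03  0.03 -8.48] shift [ 1.18 -5.02  0.38] | tcp [0.5366 0.2208 0.1054] t 11.63 F [ 0.2  0.1 -1.4] w 0.471 ff 24.9 j7 0.34
```

```bash
python3 -m inch '[[0.3,0,0,0,0,0,-0.94],[0.3,0,0,0,0,0,-0.94],[0.3,0,0,0,0,0,-0.94],[0.3,0,0,0,0,0,-0.94],[0.3,0,0,0,0,0,-0.94],[0.3,0,0,0,0,0,-0.94],[0.3,0,0,0,0,0,-0.94],[0.3,0,0,0,0,0,-0.95]]' 25
python3 -m inch '[[0.3,0,0,0,0,0,-0.95],[0.3,0.17,-0.72,0,0,0,0],[0.3,0.17,-0.72,0,0,0,0],[0.3,0.17,-0.72,0,0,0,0],[0.3,0.17,-0.72,0,0,0,0],[0.3,0.17,-0.72,0,0,0,0],[0.3,0.17,-0.72,0,0,0,0],[0.3,0.16,-0.7,0,0,0,0]]' 25
python3 -m inch '[[0.3,0,0,0.2,0,0,0],[0.3,0,0,0.15,0,0,0],[0.3,0,0,0,0,0,0],[0.3,0,0,0,0,0,0],[0.3,0,0,0,0,0,0],[0.3,0,0,0,0,0,0],[0.3,0,0,0,0,0,0],[0.3,0,0,0,0,0,0]]' 25
python3 d.py .488 .0202 .0415 -.006
```

```text
time: 12.3
tcp_pos: [0.5349, 0.2202, 0.1018]
tool_rot: [-0.001, 0.042, 0.999, -0.0]
ft_force: [-1.0, 0.9, -0.4]
width: 0.471
finger_force: 24.9
time: 12.97
tcp_pos: [0.4861, 0.0185, 0.102]
tool_rot: [-0.001, 0.003, 1.0, -0.0]
ft_force: [1.4, -0.4, -0.8]
width: 0.468
finger_force: 24.9
time: 13.63
tcp_pos: [0.4875, 0.0204, 0.0888]
tool_rot: [0.0, 0.002, 1.0, 0.0]
ft_force: [-0.9, -0.9, -2.4]
width: 0.471
finger_force: 24.9
turn [0.   0.   0.02] shift [-0.01 -0.01  1.18] | tcp [0.4875 0.0204 0.0888] t 13.63 F [-0.9 -0.9 -2.4] w 0.471 ff 24.9 j7 1.12
```

```bash
python3 -m inch '[[0.3,0,0,0.3,0,0,0],[0.3,0,0,0.3,0,0,0],[0.3,0,0,0.25,0,0,0],[0.3,0,0,0.2,0,0,0],[0.3,0,0,0.1,0,0,0],[0.3,0,0,0.03,0,0,0],[0.3,0,0,0,0,0,0],[0.3,0,0,0,0,0,0]]' 25
python3 -m inch '[[0.3,0,0,0.03,0,0,0],[0.3,0,0,0.03,0,0,0],[0.3,0,0,0.03,0,0,0],[0.3,0,0,0.03,0,0,0],[0.3,0,0,0,0,0,0],[0.3,0,0,0,0,0,0],[0.3,0,0,0,0,0,0],[0.3,0,0,0,0,0,0]]' 10
python3 d.py .488 .0202 .0367 -.006
```

```text
time: 14.3
tcp_pos: [0.4875, 0.02, 0.0417]
tool_rot: [0.0, 0.003, 1.0, 0.0]
ft_force: [0.3, -0.6, -2.2]
width: 0.468
finger_force: 24.9
time: 14.97
tcp_pos: [0.4875, 0.0199, 0.0368]
tool_rot: [0.0, 0.003, 1.0, -0.0]
ft_force: [1.1, -1.3, 3.2]
width: 0.472
finger_force: 10.0
turn [-0.    0.01  0.01] shift [-0.01  0.01  0.  ] | tcp [0.4875 0.0199 0.0368] t 14.97 F [ 1.1 -1.3  3.2] w 0.472 ff 10.0 j7 1.08
```

Contact. Release and move on to plate_26.

```bash
python3 -m inch '[[0.6,0,0,0,0,0,0],[0.7,0,0,0,0,0,0],[0.7,0,0,0,0,0,0],[0.7,0,0,-0.1,0,0,0],[0.7,0,0,-0.4,0,0,0],[0.7,0,0,-0.7,0,0,0],[0.7,0,0,-0.7,0,0,0],[0.7,0,0,0,0,0,0]]' 20
python3 d.py .4358 .2232 .08 -.715
```

```text
time: 15.63
tcp_pos: [0.4889, 0.0201, 0.1166]
tool_rot: [0.003, 0.003, 1.0, 0.0]
ft_force: [0.6, -0.5, 1.0]
width: 0.701
finger_force: 0.0
turn [0.03 0.06 8.13] shift [4.33 2.96 0.92] | tcp [0.4889 0.0201 0.1166] t 15.63 F [ 0.6 -0.5  1. ] w 0.701 ff 0.0 j7 1.13
```

```bash
python3 -m inch '[[0.7,0,0,0,0,0,0.9],[0.7,0,0,0,0,0,0.9],[0.7,0,0,0,0,0,0.9],[0.7,0,0,0,0,0,0.9],[0.7,0,0,0,0,0,0.9],[0.7,0,0,0,0,0,0.9],[0.7,0,0,0,0,0,0.9],[0.7,0,0,0,0,0,0.9]]' 20
python3 -m inch '[[0.7,0,0,0,0,0,0.93],[0.7,0.62,0.42,0,0,0,0],[0.7,0.62,0.42,0,0,0,0],[0.7,0.62,0.42,0.1,0,0,0],[0.7,0.62,0.42,0.1,0,0,0],[0.7,0.62,0.42,0.2,0,0,0],[0.7,0.62,0.42,0.2,0,0,0],[0.7,0.61,0.44,0.2,0,0,0]]' 20
python3 -m inch '[[0.7,0,0,0,0,0,0],[0.7,0,0,0,0,0,0],[0.7,0,0,0,0,0,0],[0.7,0,0,0,0,0,0],[0.7,0,0,0,0,0,0],[0.7,0,0,0,0,0,0],[0.7,0,0,0,0,0,0],[0.7,0,0,0,0,0,0]]' 20
python3 d.py .4358 .2232 .010 -.715
```

```text
time: 16.3
tcp_pos: [0.4871, 0.0199, 0.1125]
tool_rot: [-0.0, 0.313, 0.95, -0.0]
ft_force: [0.5, 0.2, -0.1]
width: 0.698
finger_force: 0.0
time: 16.97
tcp_pos: [0.4333, 0.2241, 0.0802]
tool_rot: [0.0, 0.35, 0.937, -0.0]
ft_force: [0.9, 0.5, 0.3]
width: 0.699
finger_force: 0.0
time: 17.63
tcp_pos: [0.4344, 0.2224, 0.0808]
tool_rot: [0.0, 0.35, 0.937, 0.0]
ft_force: [-1.1, 0.8, -0.1]
width: 0.699
finger_force: 0.0
turn [ 0.    0.   -0.01] shift [-0.01  0.04  1.77] | tcp [0.4344 0.2224 0.0808] t 17.63 F [-1.1  0.8 -0.1] w 0.699 ff 0.0 j7 0.28
```

```bash
python3 -m inch '[[0.7,-0.01,0.04,0.35,0,0,0],[0.7,0,0,0.35,0,0,0],[0.7,0,0,0.35,0,0,0],[0.7,0,0,0.3,0,0,0],[0.7,0,0,0.25,0,0,0],[0.7,0,0,0.15,0,0,0],[0.7,0,0,0,0,0,0],[0.3,0,0,0,0,0,0]]' 25
python3 -m inch '[[0.3,0,0,0,0,0,0],[0.3,0,0,0,0,0,0],[0.3,0,0,0,0,0,0],[0.3,0,0,0,0,0,0],[0.3,0,0,0,0,0,0],[0.3,0,0,0,0,0,0],[0.3,0,0,0,0,0,0],[0.3,0,0,0,0,0,0]]' 30
python3 -m inch '[[0.3,0,0,0,0,0,0],[0.3,0,0,-0.2,0,0,0],[0.3,0,0,-0.4,0,0,0],[0.3,0,0,-0.5,0,0,0],[0.3,0,0,-0.5,0,0,0],[0.3,0,0,-0.5,0,0,0],[0.3,0,0,-0.5,0,0,0],[0.3,0,0,-0.2,0,0,0]]' 30
python3 d.py .6484 .0192 .1 -.006
```

```text
time: 18.3
tcp_pos: [0.4354, 0.2237, 0.0106]
tool_rot: [-0.0, 0.35, 0.937, -0.0]
ft_force: [0.2, 0.2, -0.9]
width: 0.667
finger_force: 0.0
time: 18.97
tcp_pos: [0.4357, 0.224, 0.0112]
tool_rot: [0.0, 0.35, 0.937, 0.0]
ft_force: [-0.0, -0.3, 7.5]
width: 0.473
finger_force: 30.0
time: 19.63
tcp_pos: [0.4359, 0.224, 0.1252]
tool_rot: [0.001, 0.35, 0.937, 0.001]
ft_force: [-0.3, 0.7, -2.4]
width: 0.473
finger_force: 30.0
turn [ 0.03  0.02 -8.13] shift [-5.34 -5.09  0.63] | tcp [0.4359 0.224  0.1252] t 19.63 F [-0.3  0.7 -2.4] w 0.473 ff 30.0 j7 0.28
```

```bash
python3 -m inch '[[0.3,0,0,0,0,0,-0.9],[0.3,0,0,0,0,0,-0.9],[0.3,0,0,0,0,0,-0.9],[0.3,0,0,0,0,0,-0.9],[0.3,0,0,0,0,0,-0.9],[0.3,0,0,0,0,0,-0.9],[0.3,0,0,0,0,0,-0.9],[0.3,0,0,0,0,0,-0.9]]' 30
python3 -m inch '[[0.3,0,0,0,0,0,-0.93],[0.3,-0.3,-0.3,0,0,0,0],[0.3,-0.56,-0.53,0,0,0,0],[0.3,-0.56,-0.53,0,0,0,0],[0.3,-0.56,-0.53,0,0,0,0],[0.3,-0.56,-0.53,0,0,0,0],[0.3,-0.56,-0.53,0,0,0,0],[0.3,-0.56,-0.53,0,0,0,0]]' 30
python3 -m inch '[[0.3,-0.56,-0.53,0,0,0,0],[0.3,-0.56,-0.53,0,0,0,0],[0.3,-0.56,-0.53,0.2,0,0,0],[0.3,0,0,0.3,0,0,0],[0.3,0,0,0,0,0,0],[0.3,0,0,0,0,0,0],[0.3,0,0,0,0,0,0],[0.3,0,0,0,0,0,0]]' 30
python3 d.py .6484 .0192 .0275 -.006
python3 - <<'E'
from h import *
i=capture("side")["color"][190:370,240:480]
cv2.imwrite("pics/s5.png",cv2.resize(i,None,fx=3.3,fy=3.3,interpolation=cv2.INTER_CUBIC))
E
```

```text
time: 20.3
tcp_pos: [0.4351, 0.2236, 0.1224]
tool_rot: [-0.0, 0.041, 0.999, -0.0]
ft_force: [-1.1, 1.3, -1.5]
width: 0.467
finger_force: 30.0
time: 20.97
tcp_pos: [0.5816, 0.0824, 0.1223]
tool_rot: [-0.0, 0.003, 1.0, -0.0]
ft_force: [-0.1, 0.2, -1.3]
width: 0.47
finger_force: 30.0
time: 21.63
tcp_pos: [0.6474, 0.0212, 0.1032]
tool_rot: [0.0, 0.002, 1.0, 0.0]
ft_force: [0.5, -0.1, -1.4]
width: 0.467
finger_force: 30.0
turn [0.   0.   0.03] shift [-0.03 -0.05  1.89] | tcp [0.6474 0.0212 0.1032] t 21.63 F [ 0.5 -0.1 -1.4] w 0.467 ff 30.0 j7 1.24
```

View pics/s5.png

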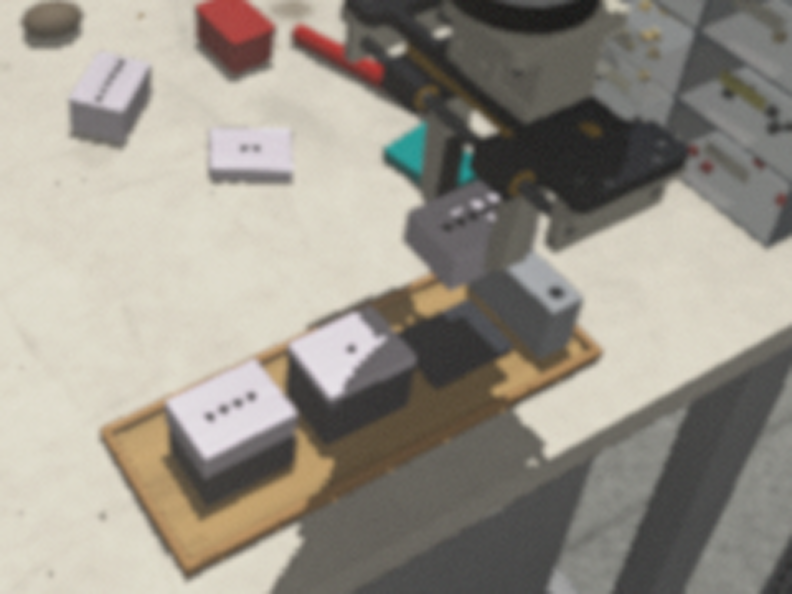

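plate_20 (230,410) and plate_8 (350,348) sit square on their pads. plate_26 (470,225) is held level over the low pad. Lowering.

```bash
python3 -m inch '[[0.3,-0.03,-0.05,0.2,0,0,0],[0.3,0,0,0.4,0,0,0],[0.3,0,0,0.4,0,0,0],[0.3,0,0,0.4,0,0,0],[0.3,0,0,0.25,0,0,0],[0.3,0,0,0.15,0,0,0],[0.3,0,0,0.05,0,0,0],[0.3,0,0,0,0,0,0]]' 30
python3 d.py .6484 .0192 .0228 -.006
python3 -m inch '[[0.3,0,0,0,0,0,0],[0.3,0,0,0.03,0,0,0],[0.3,0,0,0.03,0,0,0],[0.3,0,0,0.03,0,0,0],[0.3,0,0,0.03,0,0,0],[0.3,0,0,0.02,0,0,0],[0.3,0,0,0,0,0,0],[0.3,0,0,0,0,0,0]]' 10
python3 d.py .6484 .0192 .0228 -.006
```

```text
time: 22.35
tcp_pos: [0.6491, 0.018, 0.0284]
tool_rot: [-0.0, 0.003, 1.0, -0.0]
ft_force: [0.4, -0.5, -0.9]
width: 0.472
finger_force: 30.0
turn [-0.   -0.    0.01] shift [0.02 0.03 0.14] | tcp [0.6491 0.018  0.0284] t 22.35 F [ 0.4 -0.5 -0.9] w 0.472 ff 30.0 j7 1.21
time: 23.02
tcp_pos: [0.6492, 0.0178, 0.0232]
tool_rot: [0.0, 0.003, 1.0, -0.0]
ft_force: [-0.6, -0.1, 2.0]
width: 0.472
finger_force: 10.0
turn [-0.    0.    0.01] shift [0.02 0.03 0.01] | tcp [0.6492 0.0178 0.0232] t 23.02 F [-0.6 -0.1  2. ] w 0.472 ff 10.0 j7 1.21
```

```bash
python3 -m inch '[[0.6,0,0,0,0,0,0],[0.7,0,0,0,0,0,0],[0.7,0,0,0,0,0,0],[0.7,0,0,-0.1,0,0,0],[0.7,0,0,-0.5,0,0,0],[0.7,0,0,-0.7,0,0,0],[0.7,0,0,-0.7,0,0,0],[0.7,0,0,-0.3,0,0,0]]' 20
python3 d.py .6322 .225 .06 -.563
```

```text
time: 23.68
tcp_pos: [0.6505, 0.0181, 0.1186]
tool_rot: [0.002, 0.003, 1.0, 0.0]
ft_force: [0.7, -0.4, -0.3]
width: 0.702
finger_force: 0.0
turn [0.02 0.04 6.39] shift [3.15 4.13 1.46] | tcp [0.6505 0.0181 0.1186] t 23.68 F [ 0.7 -0.4 -0.3] w 0.702 ff 0.0 j7 1.25
```

```bash
python3 -m inch '[[0.7,0,0,0,0,0,0],[0.7,0,0,0,0,0,0.91],[0.7,0,0,0,0,0,0.91],[0.7,0,0,0,0,0,0.91],[0.7,0,0,0,0,0,0.91],[0.7,0,0,0,0,0,0.91],[0.7,0,0,0,0,0,0.91],[0.7,0,0,0,0,0,0.93]]' 20
python3 -m inch '[[0.7,0.45,0.59,0,0,0,0],[0.7,0.45,0.59,0,0,0,0],[0.7,0.45,0.59,0.1,0,0,0],[0.7,0.45,0.59,0.25,0,0,0],[0.7,0.45,0.59,0.25,0,0,0],[0.7,0.45,0.59,0.3,0,0,0],[0.7,0.45,0.59,0.3,0,0,0],[0.7,0,0,0.1,0,0,0]]' 20
python3 -m inch '[[0.7,0,0,0,0,0,0],[0.7,0,0,0,0,0,0],[0.7,0,0,0,0,0,0],[0.7,0,0,0,0,0,0],[0.7,0,0,0,0,0,0],[0.7,0,0,0,0,0,0],[0.7,0,0,0,0,0,0],[0.7,0,0,0,0,0,0]]' 20
python3 d.py .6322 .225 .004 -.563
python3 - <<'E'
from h import *
i=capture("side")["color"][190:370,240:480]
cv2.imwrite("pics/s6.png",cv2.resize(i,None,fx=3.3,fy=3.3,interpolation=cv2.INTER_CUBIC))
E
```

```text
time: 24.35
tcp_pos: [0.6484, 0.0177, 0.1136]
tool_rot: [-0.001, 0.28, 0.96, -0.0]
ft_force: [0.5, 0.3, -0.1]
width: 0.694
finger_force: 0.0
time: 25.02
tcp_pos: [0.6278, 0.2328, 0.0599]
tool_rot: [-0.002, 0.274, 0.962, 0.001]
ft_force: [-0.5, 1.0, 0.1]
width: 0.702
finger_force: 0.0
time: 25.68
tcp_pos: [0.6309, 0.2245, 0.0633]
tool_rot: [0.0, 0.278, 0.961, 0.0]
ft_force: [-0.2, 0.8, 0.6]
width: 0.698
finger_force: 0.0
turn [ 0.    0.   -0.01] shift [-0.02  0.03  1.48] | tcp [0.6309 0.2245 0.0633] t 25.68 F [-0.2  0.8  0.6] w 0.698 ff 0.0 j7 0.54
```

View pics/s6.png

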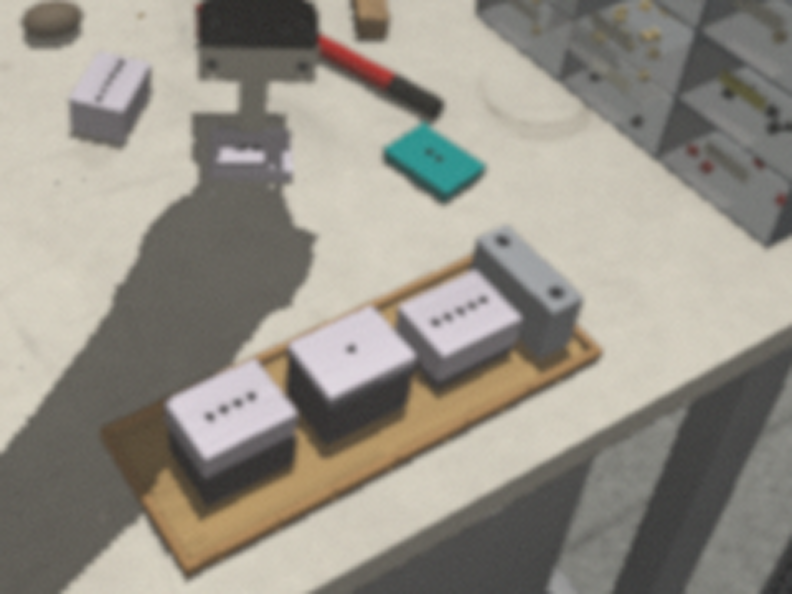

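plate_26 (460,315) sits square on the low pad, and the hand is over plate_12 at (245,155). Grasping.

```bash
python3 -m inch '[[0.7,-0.02,0.03,0.3,0,0,0],[0.7,0,0,0.3,0,0,0],[0.7,0,0,0.3,0,0,0],[0.7,0,0,0.25,0,0,0],[0.7,0,0,0.2,0,0,0],[0.7,0,0,0.12,0,0,0],[0.7,0,0,0,0,0,0],[0.3,0,0,0,0,0,0]]' 25
python3 -m inch '[[0.3,0,0,0,0,0,0],[0.3,0,0,0,0,0,0],[0.3,0,0,0,0,0,0],[0.3,0,0,0,0,0,0],[0.3,0,0,0,0,0,0],[0.3,0,0,0,0,0,0],[0.3,0,0,0,0,0,0],[0.3,0,0,0,0,0,0]]' 25
python3 -m inch '[[0.3,0,0,0,0,0,0],[0.3,0,0,-0.2,0,0,0],[0.3,0,0,-0.4,0,0,0],[0.3,0,0,-0.5,0,0,0],[0.3,0,0,-0.5,0,0,0],[0.3,0,0,-0.5,0,0,0],[0.3,0,0,-0.4,0,0,0],[0.3,0,0,0,0,0,0]]' 25
python3 d.py .6489 .0185 .1 -.006
```

```text
time: 26.4
tcp_pos: [0.632, 0.2254, 0.0038]
tool_rot: [-0.0, 0.278, 0.961, -0.0]
ft_force: [-0.4, 0.9, -1.4]
width: 0.665
finger_force: 0.0
time: 27.07
tcp_pos: [0.6324, 0.2255, 0.0049]
tool_rot: [0.0, 0.278, 0.961, 0.0]
ft_force: [0.2, -1.0, 6.3]
width: 0.471
finger_force: 25.0
time: 27.73
tcp_pos: [0.6336, 0.2259, 0.1078]
tool_rot: [0.002, 0.278, 0.961, 0.001]
ft_force: [1.2, -0.8, -0.9]
width: 0.468
finger_force: 25.0
turn [ 0.03  0.04 -6.39] shift [-0.41 -5.18  0.2 ] | tcp [0.6336 0.2259 0.1078] t 27.73 F [ 1.2 -0.8 -0.9] w 0.468 ff 25.0 j7 0.55
```

```bash
python3 -m inch '[[0.3,0,0,0,0,0,0],[0.3,0,0,0,0,0,-0.91],[0.3,0,0,0,0,0,-0.91],[0.3,0,0,0,0,0,-0.91],[0.3,0,0,0,0,0,-0.91],[0.3,0,0,0,0,0,-0.91],[0.3,0,0,0,0,0,-0.91],[0.3,0,0,0,0,0,-0.93]]' 25
python3 -m inch '[[0.3,-0.05,-0.65,0,0,0,0],[0.3,-0.05,-0.65,0,0,0,0],[0.3,-0.05,-0.65,0,0,0,0],[0.3,-0.05,-0.65,0,0,0,0],[0.3,-0.05,-0.65,0,0,0,0],[0.3,-0.05,-0.65,0,0,0,0],[0.3,-0.05,-0.65,0,0,0,0],[0.3,-0.05,-0.63,0,0,0,0]]' 25
python3 -m inch '[[0.3,0,0,0.15,0,0,0],[0.3,0,0,0,0,0,0],[0.3,0,0,0,0,0,0],[0.3,0,0,0,0,0,0],[0.3,0,0,0,0,0,0],[0.3,0,0,0,0,0,0],[0.3,0,0,0,0,0,0],[0.3,0,0,0,0,0,0]]' 25
python3 d.py .6489 .0185 .0475 -.006
```

```text
time: 28.4
tcp_pos: [0.6311, 0.2251, 0.1025]
tool_rot: [-0.001, 0.001, 1.0, -0.0]
ft_force: [-0.2, 0.3, -1.0]
width: 0.469
finger_force: 25.0
time: 29.07
tcp_pos: [0.6459, 0.0166, 0.1026]
tool_rot: [-0.001, 0.003, 1.0, -0.0]
ft_force: [-0.3, -0.1, -1.4]
width: 0.471
finger_force: 25.0
time: 29.73
tcp_pos: [0.647, 0.0187, 0.0984]
tool_rot: [0.0, 0.002, 1.0, 0.0]
ft_force: [-0.1, 0.5, -1.5]
width: 0.468
finger_force: 25.0
turn [0.   0.   0.02] shift [-0.05 -0.    1.27] | tcp [0.647  0.0187 0.0984] t 29.73 F [-0.1  0.5 -1.5] w 0.468 ff 25.0 j7 1.24
```

```bash
python3 -m inch '[[0.3,-0.03,0,0.3,0,0,0],[0.3,0,0,0.3,0,0,0],[0.3,0,0,0.25,0,0,0],[0.3,0,0,0.2,0,0,0],[0.3,0,0,0.12,0,0,0],[0.3,0,0,0.08,0,0,0],[0.3,0,0,0,0,0,0],[0.3,0,0,0,0,0,0]]' 25
python3 d.py .6489 .0185 .0425 -.006
python3 -m inch '[[0.3,0,0,0.03,0,0,0],[0.3,0,0,0.03,0,0,0],[0.3,0,0,0.03,0,0,0],[0.3,0,0,0.03,0,0,0],[0.3,0,0,0.02,0,0,0],[0.3,0,0,0,0,0,0],[0.3,0,0,0,0,0,0],[0.3,0,0,0,0,0,0]]' 10
python3 d.py .6489 .0185 .0425 -.006
```

```text
time: 30.4
tcp_pos: [0.6482, 0.0181, 0.0482]
tool_rot: [-0.0, 0.003, 1.0, -0.0]
ft_force: [0.3, 0.0, -1.0]
width: 0.471
finger_force: 25.0
turn [-0.   -0.    0.01] shift [-0.02  0.01  0.14] | tcp [0.6482 0.0181 0.0482] t 30.4 F [ 0.3  0.  -1. ] w 0.471 ff 25.0 j7 1.22
time: 31.07
tcp_pos: [0.6482, 0.0181, 0.0428]
tool_rot: [0.0, 0.003, 1.0, -0.0]
ft_force: [-1.3, -0.8, 1.7]
width: 0.467
finger_force: 10.0
turn [-0.    0.    0.01] shift [-0.02  0.01  0.01] | tcp [0.6482 0.0181 0.0428] t 31.07 F [-1.3 -0.8  1.7] w 0.467 ff 10.0 j7 1.21
```

Contact. Release, rise, and back off sideways to clear the views.

```bash
python3 -m inch '[[0.6,0,0,0,0,0,0],[0.7,0,0,0,0,0,0],[0.7,0,0,0,0,0,0],[0.7,0,0,-0.1,0,0,0],[0.7,0,0,-0.5,0,0,0],[0.7,0,0,-0.7,0,0,0],[0.7,0,0,-0.7,0,0,0],[0.7,0,0,-0.7,0,0,0]]' 20
python3 -m inch '[[0.7,0,0.5,-0.5,0,0,0],[0.7,0,0.7,-0.3,0,0,0],[0.7,0,0.8,0,0,0,0],[0.7,0,0.8,0,0,0,0],[0.7,0,0.8,0,0,0,0],[0.7,0,0.8,0,0,0,0],[0.7,0,0.5,0,0,0,0],[0.7,0,0,0,0,0,0]]' 20
python3 - <<'E'
from h import *
i=capture("top")["color"][110:280,190:450]
s=capture("side")["color"][170:370,180:450]
cv2.imwrite("pics/e.png",np.vstack([cv2.resize(i,(459,300),interpolation=cv2.INTER_CUBIC),cv2.resize(s,(459,299),interpolation=cv2.INTER_CUBIC)]))
E
```

```text
time: 31.73
tcp_pos: [0.6479, 0.0181, 0.1519]
tool_rot: [-0.0, 0.003, 1.0, 0.0]
ft_force: [-0.1, -0.8, -1.3]
width: 0.698
finger_force: 0.0
time: 32.4
tcp_pos: [0.648, 0.2209, 0.183]
tool_rot: [0.0, -0.001, 1.0, 0.002]
ft_force: [-0.4, 0.2, 0.1]
width: 0.7
finger_force: 0.0
```

View pics/e.png

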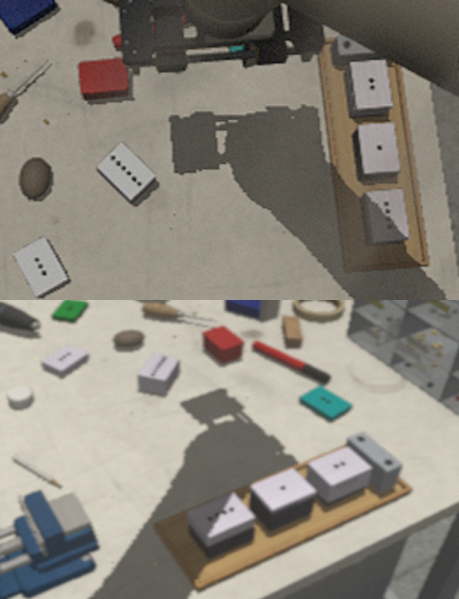

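All the plates are level and square on their pads: 12 over 26 at (370,88), 8 at (378,148), 20 at (386,215). The 16 and 32 mm plates haven't moved and the arm is clear.

```bash
python3 -c "
from station import job_done
print(job_done())"
```

```text
the job is handed in; nothing more can be done
None
```

I placed all four plates on their pads and handed the job in after about 32 s of robot time: 20 mm on the middle pad, 8 mm on the highest, and 26 mm with the 12 mm on top on the lowest; the 16 and 32 mm plates were not touched, and the hand-in gave no verdict.

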